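# Dock the cooking probe in a free charging well

## Task

Take the cooking probe out of its drying stand and dock it in the wooden charging block: ease it straight down a well, past the spring clip that catches it part way, until it bottoms with the ring groove on its stem level with the wood, lean on it there with about 15 N so that it seats, and let go. A rubber tip cap has been left at the bottom of one of the two wells, out of sight: if the probe stops with the groove well above the wood, draw it out and dock it in the other well. Be gentle, never more than 25 N on the bottom of a well, and leave the other things on the worktop where they are.

Things in the scene. Friction and masses are not known exactly. Their poses are not given: they have to be found in the camera images.
- probe: the wireless cooking probe, a straight rod 130 mm long, about 60 g, loose; origin at its tip, z along the rod to the head. From the tip: cone of 4 to 10 mm diameter over 10 mm, steel stem of 10 mm diameter up to 90 mm, black round head of 20 mm diameter from 90 to 130 mm (grip it here). It starts standing tip down in the drying stand, leaning at most 3 degrees
- groove (a point): the ring groove, a dark line 2 mm wide round the stem, 70 mm from the tip (60 mm below the top of the head); the point lies on the rod's axis. At the bottom of a free well it is level with the wood; on the lost rubber cap (18 mm tall, loose) the probe stops hard with it 18 mm above the wood; where the spring clip catches it, about 38 mm above
- charging_block: oiled wooden block on a black base, 70 mm (its x) by 120 mm (its y), 85 mm high, fixed; origin at the centre of its underside, z up; a small round light lens on its front (-x) face. Two round blind wells in its top, 26 mm to either side of the middle along y, 12 mm bore, 2 mm chamfer at the mouth inside a flat steel ring, 70 mm deep. Hard-mounted, it does not give
- charger_base: the black base, 12 mm high, under the wooden block and fixed with it, origin and axes the same as the block's; its brass contacts are the floors of both wells (15 mm above the worktop), so all that the probe bears on, at the bottom or through the lost cap, bears on it
- well_left (a point): centre of the mouth of the well on the block's +y side, 85 mm above the worktop. In each well a spring clip of two wires lies 26 mm below the mouth: the probe's cone meets it with the tip 30 to 35 mm in, it takes 3 to 10 N to push through and then drags lightly, under 5 N, in and out; it holds the probe where it is left
- well_right (a point): centre of the mouth of the well on the block's -y side, 85 mm above the worktop; the same as the left one. Which of the two holds the rubber cap is not known
- drying_stand: squat white ceramic stand, fixed, 60 mm high, with one upright hole of 14 mm bore and 45 mm depth in its middle that holds the probe loosely (tip 15 mm above the worktop); origin at the centre of its underside
- lemon: a lemon, 78 x 55 x 56 mm, bystander behind the block; origin under its middle
- white_cup: a small white espresso cup with a handle, 64 x 91 x 50 mm, bystander between block and stand, nearer the robot; origin under its middle
- salt_shaker: a glass salt shaker, 44 mm diameter, 90 mm high, bystander behind the block; origin under its middle
Things that resemble listed ones, but are neither listed nor needed, are in the scene too. There is more than one size of the probe; the one meant has the size given above.

How it is judged:
By the outcome, as a careful person would: the job done as asked, in the order asked, and still so for the second after the job is handed in, with the robot touching nothing.
It also fails if it takes over 64 s, if anything falls off the work surface, if the arm or the gripper's body presses on something with over 40 N, if the wrist force passes 120 N, or if a joint passes its speed limit or range.

## Robot

A 6-joint arm with a two-finger parallel gripper is mounted at the origin on a cart in front of the work surface, level with it; the furniture and walls round the work are solid. World frame = base frame: x ahead of the robot, y to its left, z up, the work surface at z = 0. Lengths are in m, angles in rad, forces in N, time in s.
With the tool pointing down it reaches from about 0.25 to 0.8 m from the base axis. Payload 8.5 kg.
Tool frame: the origin (TCP) lies at the very end of the fingers, on their centre line; the grasp point (between the pads) lies 19 mm behind it; z points along the fingers, y is the line along which they close (so a half turn about z gives the same grasp; the last joint's range is limited). The gripper opens to 85 mm and grips with 20 to 120 N. Pads are 22 mm wide; open, the fingers measure 114 mm over their backs; the gripper's body (76 mm by 85 mm) begins 54 mm behind the grasp point. The pads swing forward as they close: fully open they stand 13 mm farther back than shut.
Start: joints at [1.318, 0.238, -0.013, 1.319, 0, 1.571], TCP at [0.131, 0.508, 0.231] pointing down, gripper open.
Joint ranges: [-2.66, 2.66], [-1.03, 1.9], [-1.14, 1.46], [-1.82, 2.27], [-1.45, 1.34], [-3.14, 3.14]. Speed limits (rad/s): [2.22, 2.22, 2.79, 3.14, 3.14, 3.14].

## Interface

Orientations are given as a 3x3 rotation matrix whose columns are the frame's x, y, z axes.
In Python, from cell import robot gives the robot as it stands.
- The arm moves only by the tool send_rows, never from a script. Its argument "moves" is a list of rows, each an object with "hand": the opening, from -1 (shut) to 1 (fully open); "dp": the shift along the tool's x, y, z each as a share of 0.25 m, from -1 to 1, a list of three; "delta_rot": the turn, a rotation vector about the tool's x, y, z each as a share of 5 degrees, from -1 to 1, a list of three. A call has 1 to 10 rows; each row shifts and turns the commanded pose from where the row before left it, along the tool's axes as they then stand; what a row does not reach is not made up. A row lasts 1/12 s, in which the tool goes at most 41.7 mm and 7.16 degrees, less where a joint would pass 70% of its speed; a pose out of reach is approached as far as the arm can. A call with a number of a shift or a turn outside -1 to 1 is refused whole. A call with a gripper value outside its range is refused whole. The fingers move at their own pace and stop on an object; "force" is the grip in N (left out, the last holds). Time passes only in rows, so rows that do not move let the fingers close. It gives the time, the measured TCP pose, the force, the opening and the grip force at its end, in the units of the state.
- robot.sense(): the state, without advancing time (a new reading comes with each control period).
- robot.read_camera(name): name is "side" or "top"; returns a dict with "pixels" (400x640x3 uint8, blue, green, red), "fov_y" (degrees; the focal length in pixels is half the picture's height over the tangent of half this angle, whatever the lens; pixels are square), "cx", "cy" (the principal point, pixels), "k1" (the pictures are not rectified: a ray, as slopes to the right and down, at radius r is drawn at 1 + k1 r^2 times it, then the intrinsics apply), "rvec" (rotation vector, rad) and "tvec" (3), from world to camera coordinates, as OpenCV has them. Camera axes: x right, y down, z forward; pixel columns grow to the right and rows downward; lengths in m; the calibration is good to about 2 mm. A picture is of the moment at which its call begins. There is no depth.
- robot.close_job(): hands the job in; it is judged then, once.
Trained networks look in the newest picture that a camera, given by its name, has taken for a name from the list of things; names that differ only in an ending like _2 or _b are one class to them, and where a whole thing is asked for, a point or a joint stands for the part that bears it (a point fixed in the world has none). Each returns a list of dicts, best first, with "confidence" (0 to 1); they miss things now and then, are a little off and sometimes report something else, mostly with a low value. They report only what shows in the picture. A call takes as long as a camera call. They do not tell look-alikes from the thing itself.
- robot.spot_in(thing, camera): "extent" ([left, top, width, height] in pixels, round what is visible of it).
The state is a dict: "time": time; "joints": joint angles; "qd": joint speeds; "joint_efforts": joint torques, N m; "tcp_pos": TCP position; "tool_rot": TCP orientation; "force": force on the tool from outside, world axes, zero at the start; "ft_torque": the same for the moment, N m; "gripper_width": finger opening in m; "finger_force": force on a finger pad.
Only numpy, scipy, OpenCV 4.12 (cv2) and the standard library are available. Lean on these libraries where they do the work, as an engineer would, in place of code of your own. Each camera call takes 0.05 s, during which the arm holds its last target. There are 200 camera calls.

## Working session

There is one attempt and no reset: what is moved stays moved. The work goes in short steps, Python scripts to look and compute and a tool call to move; the robot and the scene stay as the last step left them, time stands still between calls to the robot, and variables do not carry over. Pictures are saved under pics/ and viewed, at most 10 in all, crops included, and the job is handed in when it is done.

Besides the shell and the picture viewer there is one more tool, called after ">>>" as name(argument=value, ...), one argument or row to a line, values as JSON. send_rows: Moves the arm, as the interface text tells. Its arguments: {"type":"object","properties":{"moves":{"type":"array","items":{"type":"object","properties":{"hand":{"type":"number"},"dp":{"type":"array","items":{"type":"number"}},"delta_rot":{"type":"array","items":{"type":"number"}}}}},"force":{"type":"number"}},"required":["moves"]}

```bash
mkdir -p pics; cat > h.py <<'E'
import cv2, numpy as np
from cell import robot
def cam(n):
    d=robot.read_camera(n); im=np.array(d["pixels"]); h=im.shape[0]
    f=h/2/np.tan(np.radians(d["fov_y"])/2)
    R=cv2.Rodrigues(np.array(d["rvec"],float))[0]; t=np.array(d["tvec"],float).ravel()
    return dict(im=im,f=f,c=np.array([d["cx"],d["cy"]]),k=d["k1"],R=R,t=t,n=n)
def proj(c,P):
    p=c["R"]@np.array(P,float)+c["t"]; s=p[:2]/p[2]
    return c["c"]+c["f"]*s*(1+c["k"]*(s@s))
def ray(c,uv):
    K=np.array([[c["f"],0,c["c"][0]],[0,c["f"],c["c"][1]],[0,0,1.]])
    s0=(np.array(uv,float)-c["c"])/c["f"]; s=s0.copy()
    for _ in range(30): s=s0/(1+c["k"]*(s@s))
    return -c["R"].T@c["t"], c["R"].T@np.array([s[0],s[1],1.])
def atz(c,uv,z):
    o,d=ray(c,uv); return o+d*(z-o[2])/d[2]
def tri(c1,u1,c2,u2):
    o,d=ray(c1,u1);p,e=ray(c2,u2)
    s=np.linalg.lstsq(np.array([d,-e]).T,p-o,rcond=None)[0]
    a,b=o+s[0]*d,p+s[1]*e
    return (a+b)/2,np.linalg.norm(a-b)
E
python3 - <<'E'
from h import *
np.set_printoptions(precision=4,suppress=True)
for n in("side","top"):
    c=cam(n); cv2.imwrite(f"pics/{n}0.png",c["im"]); print(n,c["f"],c["c"],c["k"],-c["R"].T@c["t"],c["R"][2])
    for t in("probe","groove","charging_block","well_left","well_right","drying_stand","lemon","white_cup","salt_shaker"):
        print(t,[(np.round(r["extent"]).astype(int).tolist(),round(r["confidence"],2)) for r in robot.spot_in(t,n)])
s=robot.sense();print(s["time"],s["tool_rot"],s["force"],s["gripper_width"])
E
```

```text
side 376.79512560476815 [319.4296 202.4606] -0.0130991062348138 [ 0.2883 -0.859   0.3892] [ 0.3021  0.8853 -0.3536]
probe [([307, 207, 18, 51], 0.72), ([359, 186, 20, 91], 0.68), ([354, 216, 5, 48], 0.67)]
groove [([358, 187, 20, 87], 0.88), ([350, 221, 11, 38], 0.68), ([311, 206, 12, 45], 0.67)]
charging_block [([291, 183, 49, 38], 0.72)]
well_left [([294, 183, 46, 37], 0.83)]
well_right [([290, 184, 49, 38], 0.71)]
drying_stand [([297, 246, 36, 46], 0.65)]
lemon []
white_cup [([252, 224, 36, 30], 0.86), ([349, 205, 12, 26], 0.61)]
salt_shaker [([339, 180, 23, 33], 0.93)]
top 504.5887059799857 [318.2857 192.5767] -0.044606197044625165 [ 0.3919 -0.0979  0.9429] [ 0.1867  0.0022 -0.9824]
probe [([421, 163, 27, 32], 0.68), ([380, 139, 13, 49], 0.54)]
groove [([415, 226, 20, 14], 0.72), ([414, 161, 35, 33], 0.69)]
charging_block [([217, 154, 74, 59], 0.8)]
well_left [([217, 157, 77, 54], 0.74)]
well_right [([216, 157, 78, 57], 0.95)]
drying_stand []
lemon [([293, 127, 36, 26], 0.78), ([394, 223, 38, 37], 0.43)]
white_cup [([324, 252, 47, 36], 0.85)]
salt_shaker [([230, 117, 28, 28], 0.74)]
1.0 [[-0.9682  0.2501 -0.    ]
 [ 0.2501  0.9682 -0.0001]
 [ 0.     -0.0001 -1.    ]] [-0.6537 -0.1535  0.0874] 0.08552355402406488
```

View pics/side0.png

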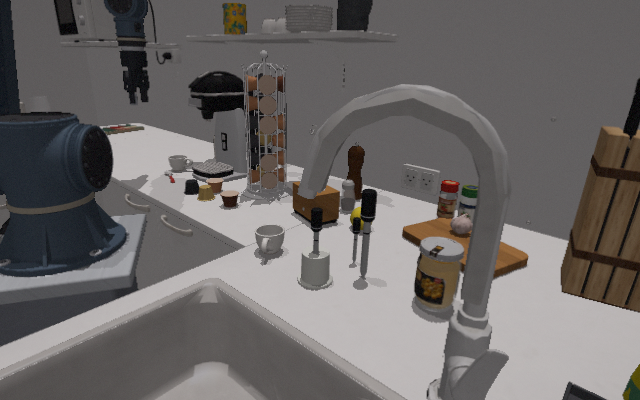

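View pics/top0.png

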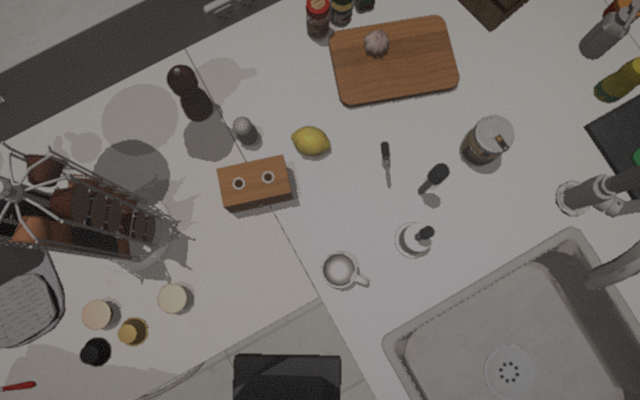

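The side view shows the stand (316,265) holding the probe (head ~317,215), with a larger and a smaller look-alike at (368,230) and (357,225). The top view shows the block at (255,183) with wells at (238,183) and (267,177), and the stand at (414,240) with the head at (426,233). I'll zoom in next.

```bash
python3 - <<'E'
import cv2,numpy as np
t=cv2.imread("pics/top0.png");s=cv2.imread("pics/side0.png")
def cr(i,x,y,w,h,k): return cv2.resize(i[y:y+h,x:x+w],None,fx=k,fy=k,interpolation=cv2.INTER_CUBIC)
a=cr(t,210,150,90,70,4.4);b=cr(t,385,210,90,70,4.4);c=cr(s,285,170,90,65,4.4);d=cr(s,285,200,90,65+0,4.4)
m=lambda p,q:np.hstack([p,q])
cv2.imwrite("pics/crop0.png",np.vstack([m(a,b),m(c,cr(s,280,200,90,65,4.4))]))
E
```

```text
(no output)
```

View pics/crop0.png

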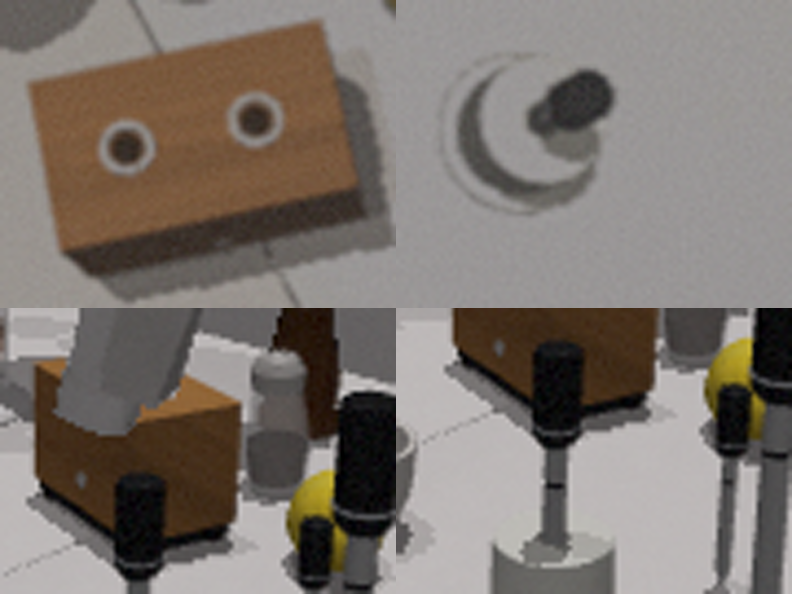

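```bash
python3 - <<'E'
from h import *
np.set_printoptions(precision=4,suppress=True)
T=cam("top");S=cam("side")
wl=atz(T,(238.5,183),.085);wr=atz(T,(267.8,176.9),.085)
print("wells",wl,wr,np.linalg.norm(wl-wr))
print("head top",tri(T,(427.8,231.5),S,(316.6,209)),"top z.145",atz(T,(427.8,231.5),.145))
print("side groove z.085",atz(S,(315.3,240.1),.085),"top stand top centre z.06", atz(T,(385+(540-396)/4.4,210+118/4.4),.06))
# block corners in top: nominal model
y=(wl-wr)/np.linalg.norm(wl-wr); x=np.array([y[1],-y[0],0]); m=(wl+wr)/2
print("axes",x,y,"mid",m)
for a,b in((-1,1),(-1,-1),(1,-1),(1,1)):
    P=m+a*.035*x+b*.06*y; u=proj(T,P); print(P,u,((u-[210,150])+.4)*4.4,((proj(S,P)-[285,170])+.4)*4.4)
st=robot.sense(); print(st["tcp_pos"],st["tool_rot"])
for c,n in((T,"cup"),): print(atz(T,(340,268),.04),atz(T,(362,281),.03),"lemon",atz(T,(310,141),.028),"shaker",atz(T,(243,128),.085),"bigprobe",atz(T,(438,172),.15),"small",atz(T,(385,147),.1))
E
```

```text
wells [0.5693 0.043  0.085 ] [ 0.5811 -0.0076  0.085 ] 0.0519320656138534
head top (array([ 0.4838, -0.2718,  0.1428]), np.float64(0.00010563320100476621)) top z.145 [ 0.4836 -0.2714  0.145 ]
side groove z.085 [ 0.4808 -0.278   0.085 ] top stand top centre z.06 [ 0.4837 -0.2719  0.06  ]
axes [0.9741 0.2262 0.    ] [-0.2262  0.9741  0.    ] mid [0.5752 0.0177 0.085 ]
[0.5275 0.0683 0.085 ] [222.7663 206.4743] [ 57.9317 250.2468] [34.9371 53.1395]
[ 0.5547 -0.0486  0.085 ] [290.9459 192.1987] [357.9221 187.4343] [136.6373 112.8733]
[ 0.6229 -0.0328  0.085 ] [283.022  153.9225] [323.0566  19.0188] [242.6716  94.0811]
[0.5957 0.0841 0.085 ] [215.8191 167.8346] [27.3643 80.2323] [134.6072  38.0684]
[0.1313 0.5083 0.2313] [[-0.9682  0.2501 -0.0001]
 [ 0.2501  0.9682 -0.0001]
 [ 0.     -0.0001 -1.    ]]
[ 0.428  -0.1368  0.04  ] [ 0.4061 -0.1767  0.03  ] lemon [ 0.6643 -0.0785  0.028 ] shaker [0.6692 0.0398 0.085 ] bigprobe [ 0.5798 -0.289   0.15  ] small [ 0.6344 -0.2101  0.1   ]
```

```bash
python3 - <<'E'
from h import *
np.set_printoptions(precision=3,suppress=True)
S=cam("side");T=cam("top")
for n,p in dict(carousel_front=(265,196),machine_left=(193,172),machine_front=(232,180),cup2=(178,170),faucet=(465,395)).items(): print(n,atz(S,p,0))
print("faucet top cam",atz(T,(572,197),.0),"machine corner top z.05",atz(T,(65,300),.05),atz(T,(40,395),.05))
st=robot.sense();R=np.array(st["tool_rot"]);p=np.array(st["tcp_pos"])
print("to stand hover, tool axes /0.25:",R.T@(np.array([.4836,-.2716,.20])-p)/.25)
E
```

```text
carousel_front [0.478 0.208 0.   ]
machine_left [0.275 0.521 0.   ]
machine_front [0.399 0.393 0.   ]
cup2 [0.223 0.56  0.   ]
faucet [ 0.585 -0.581  0.   ]
faucet top cam [ 0.571 -0.584  0.   ] machine corner top z.05 [0.362 0.345 0.05 ] [0.201 0.373 0.05 ]
to stand hover, tool axes /0.25: [-2.145 -2.668  0.125]
```

>>> send_rows(
  moves=[
    {"hand": 1,"dp": [-0.035,-0.134,0]},
    {"hand": 1,"dp": [-0.035,-0.134,0]},
    {"hand": 1,"dp": [-0.035,-0.134,0]},
    {"hand": 1,"dp": [-0.035,-0.134,0]},
    {"hand": 1,"dp": [-0.035,-0.134,0]},
    {"hand": 1,"dp": [-0.035,-0.134,0]},
    {"hand": 1,"dp": [-0.112,-0.054,0]},
    {"hand": 1,"dp": [-0.112,-0.054,0]},
    {"hand": 1,"dp": [-0.112,-0.054,0]},
    {"hand": 1,"dp": [-0.112,-0.054,0]},
  ],
)

```text
validation failed for argument at $.mo...
```

>>> send_rows(
  moves=[
    {"hand": 1,"dp": [-0.112,-0.054,0]},
    {"hand": 1,"dp": [-0.086,-0.0996,0]},
    {"hand": 1,"dp": [-0.086,-0.0996,0]},
    {"hand": 1,"dp": [-0.086,-0.0996,0]},
    {"hand": 1,"dp": [-0.086,-0.0996,0]},
    {"hand": 1,"dp": [-0.086,-0.0996,0]},
    {"hand": 1,"dp": [-0.086,-0.0996,0]},
    {"hand": 1,"dp": [-0.086,-0.0996,0]},
    {"hand": 1,"dp": [-0.086,-0.0996,0]},
  ],
)

```text
validation failed for argument at $.mo...
```

>>> send_rows(
  moves=[
    {"hand": 1,"dp": [-0.086,-0.0996,0]},
    {"hand": 1,"dp": [-0.086,-0.0996,0]},
    {"hand": 1,"dp": [-0.086,-0.0996,0]},
    {"hand": 1,"dp": [-0.086,-0.0996,0]},
    {"hand": 1,"dp": [-0.086,-0.0996,0]},
    {"hand": 1,"dp": [-0.086,-0.0996,0]},
    {"hand": 1,"dp": [0,0,0]},
    {"hand": 1,"dp": [0,0,0]},
  ],
)

```text
validation failed for argument at $.mo...
```

>>> send_rows(
  moves=[
    {"hand": 1.0,"dp": [-0.035,-0.134,0],"delta_rot": [0,0,0]},
    {"hand": 1,"dp": [-0.035,-0.134,0],"delta_rot": [0,0,0]},
    {"hand": 1,"dp": [-0.035,-0.134,0],"delta_rot": [0,0,0]},
    {"hand": 1,"dp": [-0.035,-0.134,0],"delta_rot": [0,0,0]},
    {"hand": 1,"dp": [-0.035,-0.134,0],"delta_rot": [0,0,0]},
    {"hand": 1,"dp": [-0.035,-0.134,0],"delta_rot": [0,0,0]},
    {"hand": 1,"dp": [-0.112,-0.054,0],"delta_rot": [0,0,0]},
    {"hand": 1,"dp": [-0.112,-0.054,0],"delta_rot": [0,0,0]},
    {"hand": 1,"dp": [-0.112,-0.054,0],"delta_rot": [0,0,0]},
    {"hand": 1,"dp": [-0.112,-0.054,0],"delta_rot": [0,0,0]},
  ],
)

```text
time: 2.03
tcp_pos: [0.2275, 0.2191, 0.2317]
tool_rot: [[-0.968, 0.249, 0.001], [0.249, 0.968, 0.001], [-0.001, 0.001, -1.0]]
force: [0.3, 1.0, 0.0]
gripper_width: 0.0852
finger_force: 0.0
```

>>> send_rows(
  moves=[
    {"hand": 1,"dp": [-0.112,-0.054,0],"delta_rot": [0,0,0]},
    {"hand": 1,"dp": [-0.086,-0.0996,0],"delta_rot": [0,0,0]},
    {"hand": 1,"dp": [-0.086,-0.0996,0],"delta_rot": [0,0,0]},
    {"hand": 1,"dp": [-0.086,-0.0996,0],"delta_rot": [0,0,0]},
    {"hand": 1,"dp": [-0.086,-0.0996,0],"delta_rot": [0,0,0]},
    {"hand": 1,"dp": [-0.086,-0.0996,0],"delta_rot": [0,0,0]},
    {"hand": 1,"dp": [-0.086,-0.0996,0],"delta_rot": [0,0,0]},
    {"hand": 1,"dp": [-0.086,-0.0996,0],"delta_rot": [0,0,0]},
    {"hand": 1,"dp": [-0.086,-0.0996,0],"delta_rot": [0,0,0]},
  ],
)

```text
time: 2.78
tcp_pos: [0.3676, -0.0375, 0.2316]
tool_rot: [[-0.968, 0.251, 0.001], [0.251, 0.968, -0.0], [-0.001, 0.0, -1.0]]
force: [1.1, 0.6, -0.1]
gripper_width: 0.0855
finger_force: 0.0
```

>>> send_rows(
  moves=[
    {"hand": 1,"dp": [-0.086,-0.0996,0],"delta_rot": [0,0,0]},
    {"hand": 1,"dp": [-0.086,-0.0996,0],"delta_rot": [0,0,0]},
    {"hand": 1,"dp": [-0.086,-0.0996,0],"delta_rot": [0,0,0]},
    {"hand": 1,"dp": [-0.086,-0.0996,0],"delta_rot": [0,0,0]},
    {"hand": 1,"dp": [-0.086,-0.0996,0],"delta_rot": [0,0,0]},
    {"hand": 1,"dp": [-0.086,-0.0996,0],"delta_rot": [0,0,0]},
    {"hand": 1,"dp": [0,0,0],"delta_rot": [0,0,0]},
    {"hand": 1,"dp": [0,0,0],"delta_rot": [0,0,0]},
  ],
)

```text
time: 3.45
tcp_pos: [0.455, -0.2139, 0.2307]
tool_rot: [[-0.968, 0.252, -0.001], [0.252, 0.968, 0.0], [0.001, 0.0, -1.0]]
force: [0.2, 1.1, -0.4]
gripper_width: 0.0854
finger_force: 0.0
```

```bash
python3 - <<'E'
from h import *
s=robot.sense();R=np.array(s["tool_rot"]);p=np.array(s["tcp_pos"])
print(s["joints"],p,s["force"],R.T@(np.array([.4836,-.2716,.106])-p)/.25)
E
```

```text
[-4.39437839e-01  2.01117139e-01 -6.40196884e-02  1.30667501e+00
 -7.72624328e-05 -1.84421917e-01] [ 0.45501822 -0.21392751  0.2306686 ] [ 0.18536558  1.14287651 -0.3875664 ] [-0.16932853 -0.19444403  0.49848177]
```

>>> send_rows(
  moves=[
    {"hand": 1,"dp": [-0.056,-0.065,0],"delta_rot": [0,0,0]},
    {"hand": 1,"dp": [-0.056,-0.065,0],"delta_rot": [0,0,0]},
    {"hand": 1,"dp": [-0.057,-0.064,0],"delta_rot": [0,0,0]},
    {"hand": 1,"dp": [0,0,0],"delta_rot": [0,0,0]},
    {"hand": 1,"dp": [0,0,0.1],"delta_rot": [0,0,0]},
    {"hand": 1,"dp": [0,0,0.1],"delta_rot": [0,0,0]},
    {"hand": 1,"dp": [0,0,0.1],"delta_rot": [0,0,0]},
    {"hand": 1,"dp": [0,0,0.1],"delta_rot": [0,0,0]},
    {"hand": 1,"dp": [0,0,0.1],"delta_rot": [0,0,0]},
    {"hand": 1,"dp": [0,0,0],"delta_rot": [0,0,0]},
  ],
)

```text
time: 4.28
tcp_pos: [0.4806, -0.2675, 0.1025]
tool_rot: [[-0.968, 0.249, -0.006], [0.249, 0.968, 0.004], [0.007, 0.002, -1.0]]
force: [-0.4, 0.8, -0.2]
gripper_width: 0.0854
finger_force: 0.0
```

```bash
python3 - <<'E'
from h import *
s=robot.sense();R=np.array(s["tool_rot"]);p=np.array(s["tcp_pos"])
print(p,s["force"],R.T@(np.array([.4836,-.2716,.106])-p)/.25)
c=cam("side");cv2.imwrite("pics/g1.png",cv2.resize(c["im"][150:310,240:440],None,fx=3,fy=3,interpolation=cv2.INTER_CUBIC))
E
```

```text
[ 0.48060023 -0.26745766  0.10245805] [-0.44536381  0.83597066 -0.20093701] [-0.01565148 -0.01302845 -0.01430167]
```

View pics/g1.png

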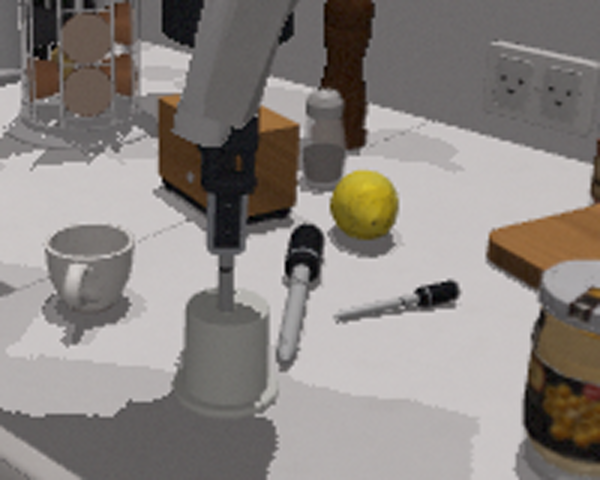

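The side view shows the gripper around the head in the stand. Both look-alikes, which stood near (368,230) before, now lie down at (335,250) and (375,250). A top view will confirm where everything is.

```bash
python3 - <<'E'
from h import *
np.set_printoptions(precision=3,suppress=True)
c=cam("top");o=cv2.imread("pics/top0.png")
x=lambda i:cv2.resize(i[100:300,200:500],None,fx=2.6,fy=1.5*1.0,interpolation=cv2.INTER_CUBIC) if 0 else cv2.resize(i[110:290,320:500],None,fx=2.2,fy=2.2,interpolation=cv2.INTER_CUBIC)
cv2.imwrite("pics/g2.png",np.hstack([x(o),x(c["im"])]))
S=cam("side"); print("side0 big: tip",atz(S,(363,275),0),"small tip",atz(S,(354,260),0)," now big tip",atz(S,(336,268),0.005),"head",atz(S,(341,232),.015))
E
```

```text
side0 big: tip [ 0.578 -0.285  0.   ] small tip [ 0.585 -0.225  0.   ]  now big tip [ 0.534 -0.254  0.005] head [ 0.596 -0.12   0.015]
```

View pics/g2.png

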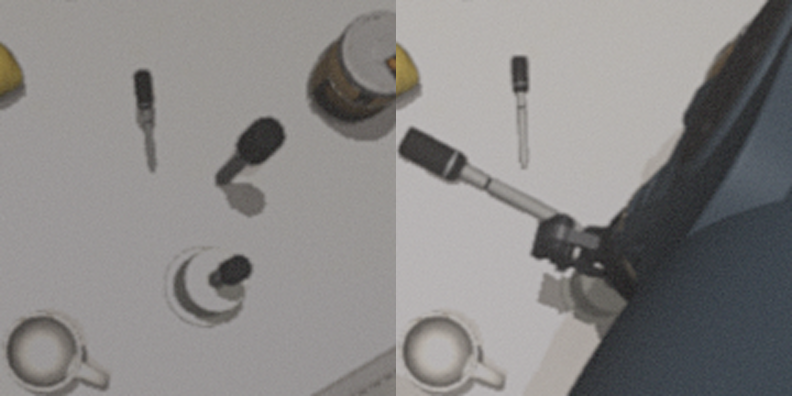

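Both rods, which had been balanced on their tips, have toppled, including the small one that I was nowhere near. The target probe is still in the stand, so I'll centre on it and grip.

>>> send_rows(
  moves=[
    {"hand": 1,"dp": [-0.0157,-0.013,-0.014],"delta_rot": [0,0,0]},
    {"hand": 1,"dp": [0,0,0],"delta_rot": [0,0,0]},
    {"hand": 1,"dp": [0,0,0],"delta_rot": [0,0,0]},
  ],
)

```text
time: 4.68
tcp_pos: [0.4876, -0.275, 0.1114]
tool_rot: [[-0.968, 0.25, 0.002], [0.25, 0.968, -0.001], [-0.003, -0.001, -1.0]]
force: [0.0, -1.0, -0.4]
gripper_width: 0.0854
finger_force: 0.0
```

```bash
python3 - <<'E'
from h import *
s=robot.sense();R=np.array(s["tool_rot"]);p=np.array(s["tcp_pos"])
print(p,R,s["force"],R.T@(np.array([.4836,-.2716,.106])-p)/.25)
E
```

```text
[ 0.48755769 -0.27495622  0.11141805] [[-9.68170462e-01  2.50280226e-01  2.40111737e-03]
 [ 2.50277335e-01  9.68173113e-01 -1.44182353e-03]
 [-2.68555720e-03 -7.94985699e-04 -9.99996078e-01]] [ 0.04897543 -0.95525666 -0.39596501] [0.01874501 0.0090527  0.02161476]
```

>>> send_rows(
  moves=[
    {"hand": 1,"dp": [0.0187,0.009,0.0216],"delta_rot": [0,0,0]},
    {"hand": 1,"dp": [0,0,0],"delta_rot": [0,0,0]},
    {"hand": 1,"dp": [0,0,0],"delta_rot": [0,0,0]},
    {"hand": 1,"dp": [0,0,0],"delta_rot": [0,0,0]},
    {"hand": -0.2,"dp": [0,0,0],"delta_rot": [0,0,0]},
    {"hand": -0.4,"dp": [0,0,0],"delta_rot": [0,0,0]},
    {"hand": -1,"dp": [0,0,0],"delta_rot": [0,0,0]},
    {"hand": -1,"dp": [0,0,0],"delta_rot": [0,0,0]},
    {"hand": -1,"dp": [0,0,0],"delta_rot": [0,0,0]},
    {"hand": -1,"dp": [0,0,0],"delta_rot": [0,0,0]},
  ],
  force=60,
)

```text
time: 5.52
tcp_pos: [0.4827, -0.2711, 0.1046]
tool_rot: [[-0.968, 0.25, 0.0], [0.25, 0.968, -0.0], [-0.0, -0.0, -1.0]]
force: [0.0, -0.5, 1.9]
gripper_width: 0.0191
finger_force: 58.4
```

>>> send_rows(
  moves=[
    {"hand": -1,"dp": [0,0,0],"delta_rot": [0,0,0]},
    {"hand": -1,"dp": [0,0,0],"delta_rot": [0,0,0]},
    {"hand": -1,"dp": [0,0,0],"delta_rot": [0,0,0]},
    {"hand": -1,"dp": [0,0,0],"delta_rot": [0,0,0]},
  ],
)

```text
time: 5.85
tcp_pos: [0.4827, -0.2711, 0.1045]
tool_rot: [[-0.968, 0.25, 0.0], [0.25, 0.968, -0.0], [-0.0, -0.0, -1.0]]
force: [0.8, -0.5, 0.7]
gripper_width: 0.0187
finger_force: 58.4
```

>>> send_rows(
  moves=[
    {"hand": -1,"dp": [0,0,-0.05],"delta_rot": [0,0,0]},
    {"hand": -1,"dp": [0,0,-0.08],"delta_rot": [0,0,0]},
    {"hand": -1,"dp": [0,0,-0.1],"delta_rot": [0,0,0]},
    {"hand": -1,"dp": [0,0,-0.11],"delta_rot": [0,0,0]},
    {"hand": -1,"dp": [0,0,-0.1],"delta_rot": [0,0,0]},
    {"hand": -1,"dp": [0,0,0],"delta_rot": [0,0,0]},
    {"hand": -1,"dp": [0,0,0],"delta_rot": [0,0,0]},
  ],
)

```text
time: 6.43
tcp_pos: [0.4831, -0.2712, 0.2155]
tool_rot: [[-0.968, 0.25, 0.002], [0.25, 0.968, -0.001], [-0.002, -0.001, -1.0]]
force: [-0.2, 0.7, -0.6]
gripper_width: 0.0186
finger_force: 58.9
```

>>> send_rows(
  moves=[
    {"hand": -1,"dp": [-0.0118,0.112,0],"delta_rot": [0,0,0]},
    {"hand": -1,"dp": [-0.0118,0.112,0],"delta_rot": [0,0,0]},
    {"hand": -1,"dp": [-0.0118,0.112,0],"delta_rot": [0,0,0]},
    {"hand": -1,"dp": [-0.0118,0.112,0],"delta_rot": [0,0,0]},
    {"hand": -1,"dp": [-0.0118,0.112,0],"delta_rot": [0,0,0]},
    {"hand": -1,"dp": [-0.0118,0.112,0],"delta_rot": [0,0,0]},
    {"hand": -1,"dp": [-0.0118,0.112,0],"delta_rot": [0,0,0]},
    {"hand": -1,"dp": [-0.0118,0.112,0],"delta_rot": [0,0,0]},
    {"hand": -1,"dp": [-0.0118,0.112,0],"delta_rot": [0,0,0]},
    {"hand": -1,"dp": [-0.0118,0.112,0],"delta_rot": [0,0,0]},
  ],
)

```text
time: 7.27
tcp_pos: [0.5807, -0.0057, 0.2126]
tool_rot: [[-0.968, 0.25, -0.003], [0.25, 0.968, 0.0], [0.003, -0.001, -1.0]]
force: [0.5, 0.4, -1.0]
gripper_width: 0.0184
finger_force: 58.9
```

>>> send_rows(
  moves=[
    {"hand": -1,"dp": [0,0,0],"delta_rot": [0,0,0]},
    {"hand": -1,"dp": [0,0,0],"delta_rot": [0,0,0]},
    {"hand": -1,"dp": [0,0,0],"delta_rot": [0,0,0]},
    {"hand": -1,"dp": [0,0,0],"delta_rot": [0,0,0]},
    {"hand": -1,"dp": [0,0,0],"delta_rot": [0,0,0]},
  ],
)

```text
time: 7.68
tcp_pos: [0.5807, -0.0083, 0.2141]
tool_rot: [[-0.968, 0.251, -0.001], [0.251, 0.968, -0.0], [0.001, -0.0, -1.0]]
force: [1.4, 0.7, -0.7]
gripper_width: 0.0189
finger_force: 58.9
```

```bash
python3 - <<'E'
from h import *
np.set_printoptions(precision=4,suppress=True)
s=robot.sense();R=np.array(s["tool_rot"]);p=np.array(s["tcp_pos"])
S=cam("side");T=cam("top")
print(p,R,s["force"],s["gripper_width"],R.T@(np.array([.5811,-.0076,p[2]])-p)/.25)
tip=p-[0,0,.0895]
print("pred tip side",proj(S,tip),"groove",proj(S,tip+[0,0,.07]),"top",proj(T,tip),proj(T,p),"well",proj(S,[.5811,-.0076,.085]),proj(T,[.5811,-.0076,.085]))
cr=lambda i,x,y,k,w,h:cv2.resize(i[y:y+h,x:x+w],None,fx=k,fy=k,interpolation=cv2.INTER_CUBIC)
cv2.imwrite("pics/w1.png",np.hstack([cr(S["im"],280,140,5,80,100),cr(T["im"],225,140,5,80,100)]))
E
```

```text
[ 0.5807 -0.0083  0.2141] [[-0.9679  0.2514 -0.0007]
 [ 0.2514  0.9679 -0.0002]
 [ 0.0006 -0.0004 -1.    ]] [ 1.3505  0.717  -0.7121] 0.01893961938437735 [-0.0009  0.0029 -0.    ]
pred tip side [321.0756 174.0517] groove [321.9237 146.2021] top [265.8905 171.9603] [259.8414 158.3433] well [320.6816 189.0853] [267.8183 176.8928]
```

View pics/w1.png

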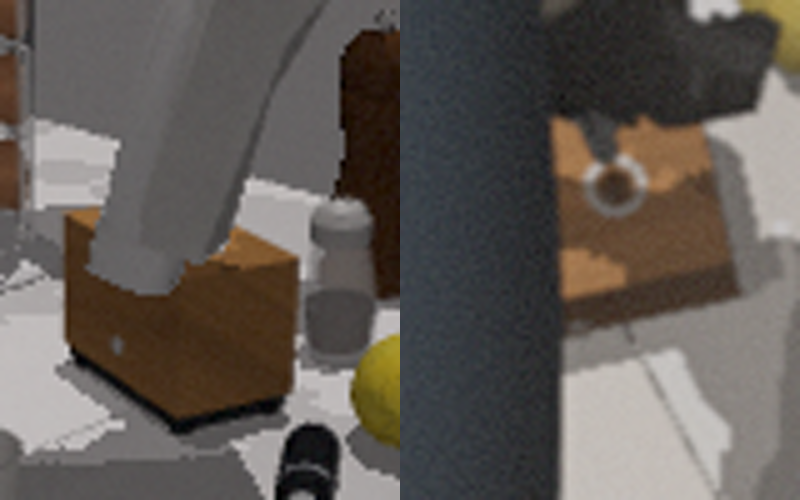

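The top view shows the tip at about (266,171), where it was predicted, just above the right well's ring at (267.8,177). The faucet hides the wells from the side camera. I'll ease down to 10 mm into the mouth and read the forces.

>>> send_rows(
  moves=[
    {"hand": -1,"dp": [-0.001,0.003,0.05],"delta_rot": [0,0,0]},
    {"hand": -1,"dp": [0,0,0.05],"delta_rot": [0,0,0]},
    {"hand": -1,"dp": [0,0,0.04],"delta_rot": [0,0,0]},
    {"hand": -1,"dp": [0,0,0.02],"delta_rot": [0,0,0]},
    {"hand": -1,"dp": [0,0,0.02],"delta_rot": [0,0,0]},
    {"hand": -1,"dp": [0,0,0.02],"delta_rot": [0,0,0]},
    {"hand": -1,"dp": [0,0,0],"delta_rot": [0,0,0]},
    {"hand": -1,"dp": [0,0,0],"delta_rot": [0,0,0]},
    {"hand": -1,"dp": [0,0,0],"delta_rot": [0,0,0]},
  ],
)

```text
time: 8.53
tcp_pos: [0.5816, -0.0066, 0.1647]
tool_rot: [[-0.968, 0.25, 0.0], [0.25, 0.968, -0.0], [-0.0, -0.0, -1.0]]
force: [-1.0, 0.4, -1.1]
gripper_width: 0.0196
finger_force: 59.0
```

```bash
python3 - <<'E'
from h import *
s=robot.sense();print(s["tcp_pos"],s["force"],s["ft_torque"],s["gripper_width"])
E
```

```text
[ 0.58163169 -0.00658493  0.1647359 ] [-1.03697266  0.44102778 -1.05712893] [ 0.00251184  0.22382066 -0.05482538] 0.0195802438501395
```

>>> send_rows(
  moves=[
    {"hand": -1,"dp": [0,-0.003,0.015],"delta_rot": [0,0,0]},
    {"hand": -1,"dp": [0,0,0.015],"delta_rot": [0,0,0]},
    {"hand": -1,"dp": [0,0,0.015],"delta_rot": [0,0,0]},
    {"hand": -1,"dp": [0,0,0.015],"delta_rot": [0,0,0]},
    {"hand": -1,"dp": [0,0,0],"delta_rot": [0,0,0]},
    {"hand": -1,"dp": [0,0,0],"delta_rot": [0,0,0]},
    {"hand": -1,"dp": [0,0,0],"delta_rot": [0,0,0]},
  ],
)

```text
time: 9.12
tcp_pos: [0.5814, -0.0073, 0.1493]
tool_rot: [[-0.968, 0.25, -0.0], [0.25, 0.968, -0.0], [0.0, -0.0, -1.0]]
force: [-1.0, 0.1, -0.8]
gripper_width: 0.0187
finger_force: 59.0
```

>>> send_rows(
  moves=[
    {"hand": -1,"dp": [0,0,0.01],"delta_rot": [0,0,0]},
    {"hand": -1,"dp": [0,0,0.01],"delta_rot": [0,0,0]},
    {"hand": -1,"dp": [0,0,0.01],"delta_rot": [0,0,0]},
    {"hand": -1,"dp": [0,0,0],"delta_rot": [0,0,0]},
    {"hand": -1,"dp": [0,0,0],"delta_rot": [0,0,0]},
  ],
)

```text
time: 9.53
tcp_pos: [0.5813, -0.0072, 0.1417]
tool_rot: [[-0.968, 0.25, -0.0], [0.25, 0.968, 0.0], [0.0, 0.0, -1.0]]
force: [-0.2, 1.8, -0.8]
gripper_width: 0.0186
finger_force: 58.8
```

>>> send_rows(
  moves=[
    {"hand": -1,"dp": [0,0,0.01],"delta_rot": [0,0,0]},
    {"hand": -1,"dp": [0,0,0],"delta_rot": [0,0,0]},
    {"hand": -1,"dp": [0,0,0],"delta_rot": [0,0,0]},
  ],
)

```text
time: 9.78
tcp_pos: [0.5815, -0.0072, 0.1396]
tool_rot: [[-0.968, 0.25, 0.0], [0.25, 0.968, 0.0], [-0.0, 0.0, -1.0]]
force: [-0.8, 1.8, 1.8]
gripper_width: 0.0188
finger_force: 59.2
```

>>> send_rows(
  moves=[
    {"hand": -1,"dp": [0,0,0.01],"delta_rot": [0,0,0]},
    {"hand": -1,"dp": [0,0,0],"delta_rot": [0,0,0]},
    {"hand": -1,"dp": [0,0,0],"delta_rot": [0,0,0]},
  ],
)

```text
time: 10.03
tcp_pos: [0.5813, -0.0073, 0.1364]
tool_rot: [[-0.968, 0.25, -0.001], [0.25, 0.968, -0.0], [0.001, -0.0, -1.0]]
force: [0.1, 1.0, -3.3]
gripper_width: 0.0188
finger_force: 58.6
```

>>> send_rows(
  moves=[
    {"hand": -1,"dp": [0,0,0.01],"delta_rot": [0,0,0]},
    {"hand": -1,"dp": [0,0,0],"delta_rot": [0,0,0]},
    {"hand": -1,"dp": [0,0,0],"delta_rot": [0,0,0]},
  ],
)

```text
time: 10.28
tcp_pos: [0.5813, -0.0073, 0.134]
tool_rot: [[-0.968, 0.25, -0.001], [0.25, 0.968, -0.0], [0.001, -0.0, -1.0]]
force: [-0.5, 1.8, -2.0]
gripper_width: 0.0184
finger_force: 58.6
```

>>> send_rows(
  moves=[
    {"hand": -1,"dp": [0,0,0.01],"delta_rot": [0,0,0]},
    {"hand": -1,"dp": [0,0,0],"delta_rot": [0,0,0]},
    {"hand": -1,"dp": [0,0,0],"delta_rot": [0,0,0]},
  ],
)

```text
time: 10.53
tcp_pos: [0.5813, -0.0073, 0.1316]
tool_rot: [[-0.968, 0.25, -0.0], [0.25, 0.968, -0.0], [0.0, -0.0, -1.0]]
force: [-1.2, 1.4, -3.0]
gripper_width: 0.0186
finger_force: 58.8
```

>>> send_rows(
  moves=[
    {"hand": -1,"dp": [0,0,0.01],"delta_rot": [0,0,0]},
    {"hand": -1,"dp": [0,0,0],"delta_rot": [0,0,0]},
    {"hand": -1,"dp": [0,0,0.01],"delta_rot": [0,0,0]},
    {"hand": -1,"dp": [0,0,0],"delta_rot": [0,0,0]},
    {"hand": -1,"dp": [0,0,0],"delta_rot": [0,0,0]},
  ],
)

```text
time: 10.95
tcp_pos: [0.5813, -0.0073, 0.1265]
tool_rot: [[-0.968, 0.25, -0.001], [0.25, 0.968, -0.0], [0.0, -0.0, -1.0]]
force: [0.0, 2.1, -2.8]
gripper_width: 0.0186
finger_force: 58.8
```

>>> send_rows(
  moves=[
    {"hand": -1,"dp": [0,0,0.004],"delta_rot": [0,0,0]},
    {"hand": -1,"dp": [0,0,0.004],"delta_rot": [0,0,0]},
    {"hand": -1,"dp": [0,0,0],"delta_rot": [0,0,0]},
    {"hand": -1,"dp": [0,0,0],"delta_rot": [0,0,0]},
  ],
)

```text
time: 11.28
tcp_pos: [0.5814, -0.0073, 0.1248]
tool_rot: [[-0.968, 0.25, -0.0], [0.25, 0.968, -0.0], [0.0, -0.0, -1.0]]
force: [-1.5, 0.5, -0.9]
gripper_width: 0.0187
finger_force: 58.8
```

>>> send_rows(
  moves=[
    {"hand": -1,"dp": [0,0,0.004],"delta_rot": [0,0,0]},
    {"hand": -1,"dp": [0,0,0],"delta_rot": [0,0,0]},
    {"hand": -1,"dp": [0,0,0],"delta_rot": [0,0,0]},
  ],
)

```text
time: 11.53
tcp_pos: [0.5814, -0.0073, 0.1238]
tool_rot: [[-0.968, 0.25, -0.0], [0.25, 0.968, -0.0], [0.0, -0.0, -1.0]]
force: [0.6, 1.4, -0.7]
gripper_width: 0.0186
finger_force: 58.8
```

>>> send_rows(
  moves=[
    {"hand": -1,"dp": [0,0,0.004],"delta_rot": [0,0,0]},
    {"hand": -1,"dp": [0,0,0],"delta_rot": [0,0,0]},
    {"hand": -1,"dp": [0,0,0],"delta_rot": [0,0,0]},
  ],
)

```text
time: 11.78
tcp_pos: [0.5814, -0.0073, 0.1227]
tool_rot: [[-0.968, 0.25, -0.0], [0.25, 0.968, -0.0], [0.0, -0.0, -1.0]]
force: [-0.8, 0.4, -1.0]
gripper_width: 0.0185
finger_force: 58.8
```

>>> send_rows(
  moves=[
    {"hand": -1,"dp": [0,0,0.004],"delta_rot": [0,0,0]},
    {"hand": -1,"dp": [0,0,0],"delta_rot": [0,0,0]},
    {"hand": -1,"dp": [0,0,0],"delta_rot": [0,0,0]},
  ],
)

```text
time: 12.03
tcp_pos: [0.5815, -0.0073, 0.1223]
tool_rot: [[-0.968, 0.25, 0.001], [0.25, 0.968, -0.0], [-0.001, 0.0, -1.0]]
force: [-1.5, 1.4, 4.5]
gripper_width: 0.0187
finger_force: 59.7
```

>>> send_rows(
  moves=[
    {"hand": -1,"dp": [0,0,0.003],"delta_rot": [0,0,0]},
    {"hand": -1,"dp": [0,0,0],"delta_rot": [0,0,0]},
    {"hand": -1,"dp": [0,0,0],"delta_rot": [0,0,0]},
  ],
)

```text
time: 12.28
tcp_pos: [0.5817, -0.0073, 0.1221]
tool_rot: [[-0.968, 0.25, 0.001], [0.25, 0.968, -0.0], [-0.001, 0.0, -1.0]]
force: [-2.8, 0.4, 9.4]
gripper_width: 0.0187
finger_force: 60.2
```

```bash
python3 - <<'E'
from h import *
s=robot.sense();print(s["tcp_pos"],s["force"],s["ft_torque"],s["gripper_width"])
E
```

```text
[ 0.58173539 -0.007342    0.12210614] [-2.77023984  0.41892638  9.35755464] [0.25383021 0.75030975 0.02412452] 0.01873791687169343
```

Hard stop at TCP z 0.1222, against 0.1225 predicted for the cap, so the cap is in the right well. I'll draw the probe out and move to the left well.

>>> send_rows(
  moves=[
    {"hand": -1,"dp": [0,0,-0.015],"delta_rot": [0,0,0]},
    {"hand": -1,"dp": [0,0,-0.02],"delta_rot": [0,0,0]},
    {"hand": -1,"dp": [0,0,-0.03],"delta_rot": [0,0,0]},
    {"hand": -1,"dp": [0,0,-0.05],"delta_rot": [0,0,0]},
    {"hand": -1,"dp": [0,0,-0.06],"delta_rot": [0,0,0]},
    {"hand": -1,"dp": [0,0,-0.07],"delta_rot": [0,0,0]},
    {"hand": -1,"dp": [0,0,-0.08],"delta_rot": [0,0,0]},
    {"hand": -1,"dp": [0,0,-0.05],"delta_rot": [0,0,0]},
    {"hand": -1,"dp": [0,0,0],"delta_rot": [0,0,0]},
    {"hand": -1,"dp": [0,0,0],"delta_rot": [0,0,0]},
  ],
)

```text
time: 13.12
tcp_pos: [0.582, -0.0075, 0.2156]
tool_rot: [[-0.968, 0.25, 0.002], [0.25, 0.968, -0.0], [-0.002, 0.0, -1.0]]
force: [0.6, 0.6, -1.3]
gripper_width: 0.0184
finger_force: 58.8
```

>>> send_rows(
  moves=[
    {"hand": -1,"dp": [0.032,0.0613,0],"delta_rot": [0,0,0]},
    {"hand": -1,"dp": [0.032,0.0613,0],"delta_rot": [0,0,0]},
    {"hand": -1,"dp": [0.032,0.0613,0],"delta_rot": [0,0,0]},
    {"hand": -1,"dp": [0,0,0],"delta_rot": [0,0,0]},
    {"hand": -1,"dp": [0,0,0],"delta_rot": [0,0,0]},
    {"hand": -1,"dp": [0,0,0],"delta_rot": [0,0,0]},
    {"hand": -1,"dp": [0,0,0],"delta_rot": [0,0,0]},
  ],
)

```text
time: 13.7
tcp_pos: [0.5697, 0.0426, 0.2144]
tool_rot: [[-0.968, 0.251, -0.001], [0.251, 0.968, -0.0], [0.0, -0.001, -1.0]]
force: [1.0, 0.1, -0.6]
gripper_width: 0.0186
finger_force: 58.8
```

```bash
python3 - <<'E'
from h import *
np.set_printoptions(precision=4,suppress=True)
s=robot.sense();R=np.array(s["tool_rot"]);p=np.array(s["tcp_pos"])
T=cam("top")
print(p,s["force"],s["gripper_width"],R.T@(np.array([.5696,.0433,.1645])-p)/.25)
tip=p-[0,0,.0895]
print("pred tip",((proj(T,tip)-[195,140])+.4)*6,"well",((proj(T,[.5694,.043,.085])-[195,140])+.4)*6,"R",((proj(T,[.5811,-.0076,.085])-[195,140])+.4)*6)
cv2.imwrite("pics/w2.png",cv2.resize(T["im"][140:220,195:305],None,fx=6,fy=6,interpolation=cv2.INTER_CUBIC))
E
```

```text
[0.5697 0.0426 0.2144] [ 1.0255  0.0569 -0.6024] 0.018648858675840842 [0.0009 0.0028 0.1998]
pred tip [242.7667 229.6098] well [263.4691 260.1917] R [439.3099 223.7567]
```

View pics/w2.png

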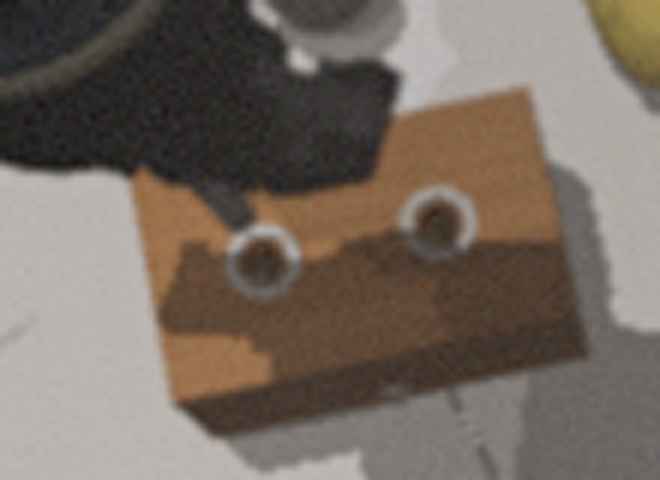

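The top crop shows the probe tip at about (243,228), as predicted, and the left well ring at (263,260). The cap is not stuck to the tip. I'll descend into the left well.

>>> send_rows(
  moves=[
    {"hand": -1,"dp": [0.001,0.002,0.05],"delta_rot": [0,0,0]},
    {"hand": -1,"dp": [0,0,0.05],"delta_rot": [0,0,0]},
    {"hand": -1,"dp": [0,0,0.04],"delta_rot": [0,0,0]},
    {"hand": -1,"dp": [0,0,0.02],"delta_rot": [0,0,0]},
    {"hand": -1,"dp": [0,0,0.02],"delta_rot": [0,0,0]},
    {"hand": -1,"dp": [0,0,0.02],"delta_rot": [0,0,0]},
    {"hand": -1,"dp": [0,0,0],"delta_rot": [0,0,0]},
    {"hand": -1,"dp": [0,0,0],"delta_rot": [0,0,0]},
    {"hand": -1,"dp": [0,0,0],"delta_rot": [0,0,0]},
  ],
)

```text
time: 14.5
tcp_pos: [0.5696, 0.0438, 0.1652]
tool_rot: [[-0.968, 0.25, 0.0], [0.25, 0.968, -0.0], [-0.0, -0.0, -1.0]]
force: [0.0, 0.8, -1.9]
gripper_width: 0.0185
finger_force: 58.9
```

>>> send_rows(
  moves=[
    {"hand": -1,"dp": [0,0,0.015],"delta_rot": [0,0,0]},
    {"hand": -1,"dp": [0,0,0.015],"delta_rot": [0,0,0]},
    {"hand": -1,"dp": [0,0,0.015],"delta_rot": [0,0,0]},
    {"hand": -1,"dp": [0,0,0.015],"delta_rot": [0,0,0]},
    {"hand": -1,"dp": [0,0,0.015],"delta_rot": [0,0,0]},
    {"hand": -1,"dp": [0,0,0],"delta_rot": [0,0,0]},
    {"hand": -1,"dp": [0,0,0],"delta_rot": [0,0,0]},
    {"hand": -1,"dp": [0,0,0],"delta_rot": [0,0,0]},
  ],
)

```text
time: 15.17
tcp_pos: [0.5694, 0.0438, 0.146]
tool_rot: [[-0.968, 0.25, -0.0], [0.25, 0.968, -0.0], [0.0, -0.0, -1.0]]
force: [-1.5, 0.1, -1.9]
gripper_width: 0.0183
finger_force: 59.1
```

>>> send_rows(
  moves=[
    {"hand": -1,"dp": [0,0,0.01],"delta_rot": [0,0,0]},
    {"hand": -1,"dp": [0,0,0.01],"delta_rot": [0,0,0]},
    {"hand": -1,"dp": [0,0,0],"delta_rot": [0,0,0]},
    {"hand": -1,"dp": [0,0,0],"delta_rot": [0,0,0]},
  ],
)

```text
time: 15.5
tcp_pos: [0.5695, 0.0438, 0.1409]
tool_rot: [[-0.968, 0.25, -0.0], [0.25, 0.968, -0.0], [0.0, -0.0, -1.0]]
force: [-1.7, 0.3, -1.9]
gripper_width: 0.0184
finger_force: 59.1
```

>>> send_rows(
  moves=[
    {"hand": -1,"dp": [0,0,0.01],"delta_rot": [0,0,0]},
    {"hand": -1,"dp": [0,0,0],"delta_rot": [0,0,0]},
    {"hand": -1,"dp": [0,0,0.01],"delta_rot": [0,0,0]},
    {"hand": -1,"dp": [0,0,0],"delta_rot": [0,0,0]},
    {"hand": -1,"dp": [0,0,0],"delta_rot": [0,0,0]},
  ],
)

```text
time: 15.92
tcp_pos: [0.5694, 0.0438, 0.1357]
tool_rot: [[-0.968, 0.25, -0.001], [0.25, 0.968, -0.0], [0.001, -0.0, -1.0]]
force: [-1.9, -0.8, -1.9]
gripper_width: 0.0187
finger_force: 58.9
```

>>> send_rows(
  moves=[
    {"hand": -1,"dp": [0,0,0.01],"delta_rot": [0,0,0]},
    {"hand": -1,"dp": [0,0,0.01],"delta_rot": [0,0,0]},
    {"hand": -1,"dp": [0,0,0.01],"delta_rot": [0,0,0]},
    {"hand": -1,"dp": [0,0,0],"delta_rot": [0,0,0]},
    {"hand": -1,"dp": [0,0,0],"delta_rot": [0,0,0]},
  ],
)

```text
time: 16.33
tcp_pos: [0.5693, 0.0438, 0.1281]
tool_rot: [[-0.968, 0.25, -0.001], [0.25, 0.968, -0.0], [0.001, -0.0, -1.0]]
force: [-0.0, 0.3, -4.2]
gripper_width: 0.0188
finger_force: 58.8
```

>>> send_rows(
  moves=[
    {"hand": -1,"dp": [0,0,0.005],"delta_rot": [0,0,0]},
    {"hand": -1,"dp": [0,0,0.005],"delta_rot": [0,0,0]},
    {"hand": -1,"dp": [0,0,0.005],"delta_rot": [0,0,0]},
    {"hand": -1,"dp": [0,0,0.005],"delta_rot": [0,0,0]},
    {"hand": -1,"dp": [0,0,0],"delta_rot": [0,0,0]},
    {"hand": -1,"dp": [0,0,0],"delta_rot": [0,0,0]},
  ],
)

```text
time: 16.83
tcp_pos: [0.5695, 0.0438, 0.1234]
tool_rot: [[-0.968, 0.25, -0.0], [0.25, 0.968, -0.0], [0.0, -0.0, -1.0]]
force: [-2.0, 0.3, -0.4]
gripper_width: 0.0188
finger_force: 59.0
```

Now past the height where the cap would stop it, in small steps.

>>> send_rows(
  moves=[
    {"hand": -1,"dp": [0,0,0.004],"delta_rot": [0,0,0]},
    {"hand": -1,"dp": [0,0,0.004],"delta_rot": [0,0,0]},
    {"hand": -1,"dp": [0,0,0],"delta_rot": [0,0,0]},
    {"hand": -1,"dp": [0,0,0],"delta_rot": [0,0,0]},
  ],
)

```text
time: 17.17
tcp_pos: [0.5695, 0.0438, 0.1214]
tool_rot: [[-0.968, 0.25, -0.0], [0.25, 0.968, -0.0], [0.0, -0.0, -1.0]]
force: [-1.8, 1.1, -1.6]
gripper_width: 0.0185
finger_force: 59.0
```

>>> send_rows(
  moves=[
    {"hand": -1,"dp": [0,0,0.004],"delta_rot": [0,0,0]},
    {"hand": -1,"dp": [0,0,0.004],"delta_rot": [0,0,0]},
    {"hand": -1,"dp": [0,0,0],"delta_rot": [0,0,0]},
    {"hand": -1,"dp": [0,0,0],"delta_rot": [0,0,0]},
  ],
)

```text
time: 17.5
tcp_pos: [0.5695, 0.0438, 0.1194]
tool_rot: [[-0.968, 0.25, -0.0], [0.25, 0.968, -0.0], [0.0, -0.0, -1.0]]
force: [-1.5, 0.8, -0.7]
gripper_width: 0.0186
finger_force: 59.0
```

Free well. Down to about 2 mm above the bottom (TCP 0.1065).

>>> send_rows(
  moves=[
    {"hand": -1,"dp": [0,0,0.01],"delta_rot": [0,0,0]},
    {"hand": -1,"dp": [0,0,0.01],"delta_rot": [0,0,0]},
    {"hand": -1,"dp": [0,0,0.01],"delta_rot": [0,0,0]},
    {"hand": -1,"dp": [0,0,0.01],"delta_rot": [0,0,0]},
    {"hand": -1,"dp": [0,0,0],"delta_rot": [0,0,0]},
    {"hand": -1,"dp": [0,0,0],"delta_rot": [0,0,0]},
    {"hand": -1,"dp": [0,0,0],"delta_rot": [0,0,0]},
  ],
)

```text
time: 18.08
tcp_pos: [0.5693, 0.0437, 0.1091]
tool_rot: [[-0.968, 0.25, -0.001], [0.25, 0.968, -0.0], [0.001, -0.0, -1.0]]
force: [-0.4, -0.6, -3.3]
gripper_width: 0.0187
finger_force: 58.9
```

>>> send_rows(
  moves=[
    {"hand": -1,"dp": [0,0,0.005],"delta_rot": [0,0,0]},
    {"hand": -1,"dp": [0,0,0.005],"delta_rot": [0,0,0]},
    {"hand": -1,"dp": [0,0,0],"delta_rot": [0,0,0]},
    {"hand": -1,"dp": [0,0,0],"delta_rot": [0,0,0]},
  ],
)

```text
time: 18.42
tcp_pos: [0.5695, 0.0438, 0.107]
tool_rot: [[-0.968, 0.25, -0.0], [0.25, 0.968, -0.0], [0.0, -0.0, -1.0]]
force: [-1.3, -1.2, -1.1]
gripper_width: 0.0187
finger_force: 59.1
```

>>> send_rows(
  moves=[
    {"hand": -1,"dp": [0,0,0.004],"delta_rot": [0,0,0]},
    {"hand": -1,"dp": [0,0,0.004],"delta_rot": [0,0,0]},
    {"hand": -1,"dp": [0,0,0],"delta_rot": [0,0,0]},
    {"hand": -1,"dp": [0,0,0],"delta_rot": [0,0,0]},
  ],
)

```text
time: 18.75
tcp_pos: [0.5695, 0.0437, 0.105]
tool_rot: [[-0.968, 0.25, -0.0], [0.25, 0.968, -0.0], [0.0, -0.0, -1.0]]
force: [-1.8, -0.3, -0.3]
gripper_width: 0.0183
finger_force: 59.1
```

>>> send_rows(
  moves=[
    {"hand": -1,"dp": [0,0,0.003],"delta_rot": [0,0,0]},
    {"hand": -1,"dp": [0,0,0],"delta_rot": [0,0,0]},
    {"hand": -1,"dp": [0,0,0],"delta_rot": [0,0,0]},
  ],
)

```text
time: 19.0
tcp_pos: [0.5696, 0.0438, 0.1045]
tool_rot: [[-0.968, 0.25, 0.0], [0.25, 0.968, -0.0], [-0.0, -0.0, -1.0]]
force: [-1.2, 0.8, 2.8]
gripper_width: 0.0185
finger_force: 59.5
```

>>> send_rows(
  moves=[
    {"hand": -1,"dp": [0,0,0.003],"delta_rot": [0,0,0]},
    {"hand": -1,"dp": [0,0,0],"delta_rot": [0,0,0]},
    {"hand": -1,"dp": [0,0,0],"delta_rot": [0,0,0]},
  ],
)

```text
time: 19.25
tcp_pos: [0.5698, 0.0437, 0.1043]
tool_rot: [[-0.968, 0.25, 0.001], [0.25, 0.968, -0.0], [-0.001, 0.0, -1.0]]
force: [-3.1, 0.0, 6.4]
gripper_width: 0.0189
finger_force: 60.1
```

>>> send_rows(
  moves=[
    {"hand": -1,"dp": [0,0,0.003],"delta_rot": [0,0,0]},
    {"hand": -1,"dp": [0,0,0],"delta_rot": [0,0,0]},
    {"hand": -1,"dp": [0,0,0],"delta_rot": [0,0,0]},
  ],
)

```text
time: 19.5
tcp_pos: [0.57, 0.0437, 0.1041]
tool_rot: [[-0.968, 0.25, 0.002], [0.25, 0.968, -0.0], [-0.002, 0.0, -1.0]]
force: [-4.0, -0.5, 11.9]
gripper_width: 0.0188
finger_force: 60.5
```

>>> send_rows(
  moves=[
    {"hand": -1,"dp": [0,0,0.002],"delta_rot": [0,0,0]},
    {"hand": -1,"dp": [0,0,0],"delta_rot": [0,0,0]},
    {"hand": -1,"dp": [0,0,0],"delta_rot": [0,0,0]},
    {"hand": -1,"dp": [0,0,0],"delta_rot": [0,0,0]},
  ],
)

```text
time: 19.83
tcp_pos: [0.5701, 0.0437, 0.104]
tool_rot: [[-0.968, 0.25, 0.002], [0.25, 0.968, -0.0], [-0.002, 0.0, -1.0]]
force: [-5.8, -1.0, 15.2]
gripper_width: 0.0188
finger_force: 60.8
```

>>> send_rows(
  moves=[
    {"hand": -1,"dp": [0,0,0],"delta_rot": [0,0,0]},
    {"hand": -1,"dp": [0,0,0],"delta_rot": [0,0,0]},
    {"hand": -1,"dp": [0,0,0],"delta_rot": [0,0,0]},
    {"hand": -1,"dp": [0,0,0],"delta_rot": [0,0,0]},
    {"hand": -1,"dp": [0,0,-0.004],"delta_rot": [0,0,0]},
    {"hand": -1,"dp": [0,0,-0.004],"delta_rot": [0,0,0]},
    {"hand": -1,"dp": [0,0,0],"delta_rot": [0,0,0]},
    {"hand": -1,"dp": [0,0,0],"delta_rot": [0,0,0]},
    {"hand": -1,"dp": [0,0,0],"delta_rot": [0,0,0]},
  ],
)

```text
time: 20.58
tcp_pos: [0.5697, 0.0438, 0.1045]
tool_rot: [[-0.968, 0.25, 0.0], [0.25, 0.968, -0.0], [-0.0, 0.0, -1.0]]
force: [-2.0, -1.0, 4.8]
gripper_width: 0.0185
finger_force: 59.3
```

>>> send_rows(
  moves=[
    {"hand": 0,"dp": [0,0,0],"delta_rot": [0,0,0]},
    {"hand": 0.3,"dp": [0,0,0],"delta_rot": [0,0,0]},
    {"hand": 0.6,"dp": [0,0,0],"delta_rot": [0,0,0]},
    {"hand": 1,"dp": [0,0,0],"delta_rot": [0,0,0]},
    {"hand": 1,"dp": [0,0,0],"delta_rot": [0,0,0]},
    {"hand": 1,"dp": [0,0,0],"delta_rot": [0,0,0]},
    {"hand": 1,"dp": [0,0,0],"delta_rot": [0,0,0]},
  ],
)

```text
time: 21.17
tcp_pos: [0.5696, 0.0438, 0.1044]
tool_rot: [[-0.968, 0.25, 0.0], [0.25, 0.968, -0.0], [-0.0, -0.0, -1.0]]
force: [-0.8, -0.0, -0.2]
gripper_width: 0.0853
finger_force: 0.0
```

Open; now rise 125 mm and back away toward the robot so the top camera can see the well.

>>> send_rows(
  moves=[
    {"hand": 1,"dp": [0,0,-0.05],"delta_rot": [0,0,0]},
    {"hand": 1,"dp": [0,0,-0.1],"delta_rot": [0,0,0]},
    {"hand": 1,"dp": [0,0,-0.12],"delta_rot": [0,0,0]},
    {"hand": 1,"dp": [0,0,-0.12],"delta_rot": [0,0,0]},
    {"hand": 1,"dp": [0,0,-0.12],"delta_rot": [0,0,0]},
    {"hand": 1,"dp": [0.1,0,0],"delta_rot": [0,0,0]},
    {"hand": 1,"dp": [0.12,0,0],"delta_rot": [0,0,0]},
    {"hand": 1,"dp": [0.12,0,0],"delta_rot": [0,0,0]},
    {"hand": 1,"dp": [0.12,0,0],"delta_rot": [0,0,0]},
    {"hand": 1,"dp": [0.12,0,0],"delta_rot": [0,0,0]},
  ],
)

```text
time: 22.0
tcp_pos: [0.4278, 0.0802, 0.2318]
tool_rot: [[-0.968, 0.25, 0.0], [0.25, 0.968, -0.0], [-0.0, 0.0, -1.0]]
force: [-0.1, 0.5, 0.1]
gripper_width: 0.0855
finger_force: 0.0
```

>>> send_rows(
  moves=[
    {"hand": 1,"dp": [0.12,0,0],"delta_rot": [0,0,0]},
    {"hand": 1,"dp": [0.12,0,0],"delta_rot": [0,0,0]},
    {"hand": 1,"dp": [0,0,0],"delta_rot": [0,0,0]},
    {"hand": 1,"dp": [0,0,0],"delta_rot": [0,0,0]},
    {"hand": 1,"dp": [0,0,0],"delta_rot": [0,0,0]},
  ],
)

```text
time: 22.42
tcp_pos: [0.3716, 0.0952, 0.2323]
tool_rot: [[-0.968, 0.25, 0.001], [0.25, 0.968, 0.0], [-0.001, 0.001, -1.0]]
force: [0.4, 0.1, 0.3]
gripper_width: 0.0853
finger_force: 0.0
```

```bash
python3 - <<'E'
from h import *
np.set_printoptions(precision=1,suppress=True)
T=cam("top");S=cam("side");print(robot.sense()["tcp_pos"],robot.sense()["time"])
f=lambda P:((proj(T,P)-[205,110])+.4)*4
w=np.array([.5695,.0435,0])
print("head top z.145",f(w+[0,0,.145]),"if 18 high",f(w+[0,0,.163]),"head base",f(w+[0,0,.105]))
cr=lambda i,x,y,w,h:cv2.resize(i[y:y+h,x:x+w],None,fx=4,fy=4,interpolation=cv2.INTER_CUBIC)
cv2.imwrite("pics/fin.png",np.hstack([cr(T["im"],205,110,100,120),cr(S["im"],270,140,90,120)]))
E
```

```text
[0.4 0.1 0.2] 22.5167
head top z.145 [111.7 262.8] if 18 high [104.1 252.8] head base [127.2 283.5]
```

View pics/fin.png

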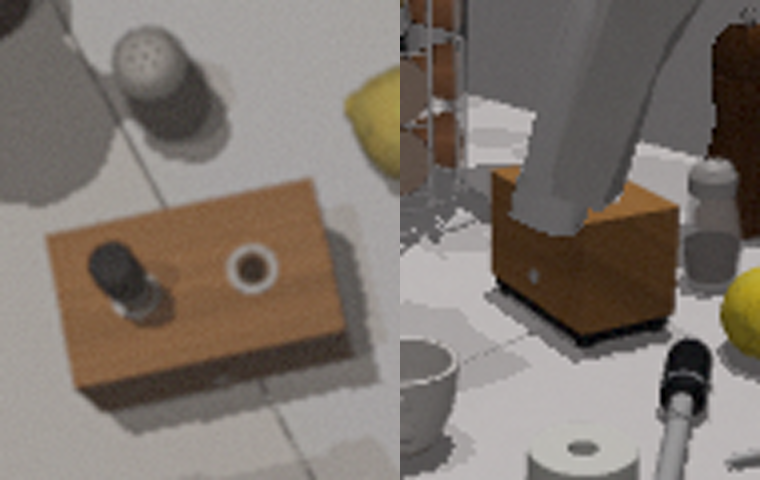

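The probe stands in the left well with its head top at about (112,262), which matches the fully seated prediction (111.7,262.8). The right well is empty above the cap, and the shaker, lemon and cup have not moved.

```bash
python3 -c "
from cell import robot
print(robot.close_job())"
```

```text
the job is handed in; nothing more can be done
None
```

The probe is docked in the left well at full depth after a 15 N press, then let go. The right well stopped it at the cap's height. The only other change: two spare look-alike probes standing on their tips toppled during the approach, cause not confirmed.

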